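# Point out the uncapped sample tube and its cap, then call for help

## Robot

A 7-joint arm with a two-finger parallel gripper is mounted at the origin on the work surface. World frame = base frame: x ahead of the robot, y to its left, z up, the work surface at z = 0. Lengths are in mm, angles in rad, forces in N, time in s.
With the tool pointing down it reaches from about 425 to 925 mm from the base axis. Payload 6.8 kg.
Tool frame: the origin (TCP) lies midway between the tips of the shut fingers; the grasp point (between the pads) lies 19 mm behind it; x points along the fingers, z is the direction in which the jaws open and shut, and the axes are right-handed (so a half turn about x gives the same grasp; the last joint's range is limited). The gripper opens to 88 mm and grips with 3 to 60 N. Pads are 20 mm wide; open, the fingers measure 115 mm over their backs; the gripper's body (75 mm by 178 mm) begins 61 mm behind the grasp point.
Start: joints at [1.146, 0.477, 0.022, 1.555, -0.011, 1.109, -0.083], TCP at [210.29, -641.425, 222.664] pointing down, gripper open.
Joint ranges: [-2.96, 2.96], [-0.34, 2.1], [-1.41, 1.46], [0.24, 2.44], [-1.37, 4.51], [0.17, 1.92], [-2.96, 2.96]. Speed limits (rad/s): [2.39, 2.39, 3.14, 3.14, 3.14, 3.14, 3.14].

## Interface

Orientations are given as a unit quaternion [x, y, z, w].
In Python, from station import sense, viewer, arm gives the robot as it stands.
- The arm moves only by the tool play_rows, never from a script. Its argument "deltas" is a list of rows, each a list of 3 entries, a list of its own where there are three numbers: the shift along the tool's x, y, z in m, then the turn about the tool's x in rad, then the opening, from -1 (shut) to 1 (fully open). In form: [[[x, y, z], spin, jaw], ...]. A call has 1 to 10 rows; each row is the pose to reach, as a shift and turn from the pose commanded when the call began, along the tool's axes at that moment; what a row does not reach only later rows make up. A row lasts 1/12 s, in which the tool goes at most 41.7 mm and 7.16 degrees, less where a joint would pass 70% of its speed; a pose out of reach is approached as far as the arm can. A call with a gripper value outside its range is refused whole. The fingers move at their own pace and stop on an object; "newtons" is the grip in N (left out, the last holds). Time passes only in rows, so rows that repeat a pose let the fingers close. It gives the time, the measured TCP pose, the force and the opening at its end, in the units of the state.
- sense(): the state, without advancing time (a new reading comes with each control period).
- viewer.read_camera(name): name is "scene" or "top" or "wrist"; returns a dict with "frame" (384x512x3 uint8, red, green, blue), "range_z" (384x512 float32, mm along the optical axis (not along the pixel's ray), 0 where there is no reading), "intrinsics" (3x3 intrinsics, pixels), "R" (3x3) and "t" (3): a world point X has camera coordinates R X + t. Camera axes: x right, y down, z forward; pixel columns grow to the right and rows downward; lengths in mm; the calibration is good to about 2 mm. A picture is of the moment at which its call begins.
- arm.job_done(): hands the job in, once; it reports no verdict.
The state is a dict: "t": time; "joint_pos": joint angles; "joint_velocities": joint speeds; "joint_efforts": joint torques, N m; "ee_pos": TCP position; "orientation": TCP orientation; "wrist_force": force on the tool from outside, world axes, zero at the start; "moment": the same for the moment, N m; "width": opening from 0.0 (shut) to 1.0 (fully open).
Only numpy, scipy, OpenCV 4.12 (cv2) and the standard library are available. Lean on these libraries where they do the work, as an engineer would, in place of code of your own. Each camera call takes 0.05 s, during which the arm holds its last target.

## Task

One sample tube in the rack has been left without its screw cap. Show your colleague: point at its open mouth from above with the fingertips a finger's breadth or two above it and stay there for at least a second and a half, then point in the same way, for as long, at the loose screw cap that belongs on it (not the wide jar lid), and then press the grey call button right down and let it go. Do not touch the tubes, the rack, the cap, the lid or the other things lying about, pick nothing up, and do not come down over any other tube or over the jar lid on the way.

Things in the scene. Friction and masses are not known exactly. Their poses are not given: they have to be found in the camera images.
- tube_open: the sample tube without a cap, standing upright in one of the rack's holes: white, 29 mm in diameter and 115 mm tall, open at the top; loose. Origin on its axis at the foot (8 mm above the table), z up
- open_mouth (a point): centre of the open tube's mouth, on its axis at the rim, 115 mm above the foot and 123 mm above the table; neighbouring cap tops stand only 4 mm higher
- tube_1: one of five capped sample tubes in the rack: white, the same 29 mm tube as tube_open but closed by a ribbed blue screw cap 35 mm in diameter; origin on its axis at the foot, cap top 119 mm above the origin, z up. Must not be touched or pointed at.
- tube_2: one of five capped sample tubes in the rack: white, the same 29 mm tube as tube_open but closed by a ribbed blue screw cap 35 mm in diameter; origin on its axis at the foot, cap top 119 mm above the origin, z up. Must not be touched or pointed at.
- tube_3: one of five capped sample tubes in the rack: white, the same 29 mm tube as tube_open but closed by a ribbed blue screw cap 35 mm in diameter; origin on its axis at the foot, cap top 119 mm above the origin, z up. Must not be touched or pointed at.
- tube_4: one of five capped sample tubes in the rack: white, the same 29 mm tube as tube_open but closed by a ribbed blue screw cap 35 mm in diameter; origin on its axis at the foot, cap top 119 mm above the origin, z up. Must not be touched or pointed at.
- tube_5: one of five capped sample tubes in the rack: white, the same 29 mm tube as tube_open but closed by a ribbed blue screw cap 35 mm in diameter; origin on its axis at the foot, cap top 119 mm above the origin, z up. Must not be touched or pointed at.
- rack: white tube rack, 106 x 211 mm and 62 mm tall, fixed to the table, with 2 rows of 4 holes 48 mm apart (two holes are empty); origin at the centre of its underside, x across the rows, y along the rows, z up. Its position and yaw vary, and which hole holds which tube
- tube_cap: the loose screw cap of the open tube, the same as those on the other tubes: blue, ribbed, 35 mm in diameter and 18 mm tall, lying closed side up on the table beside the rack; origin at the centre of its underside
- tube_cap_top (a point): centre of the top face of that loose cap, 18 mm above the table
- jar_lid: a wide ribbed blue jar lid, 68 mm in diameter and 16 mm tall, lying on the table; it belongs to no tube; origin at the centre of its underside. Not to be touched or pointed at
- call (a joint): travel of the call button: 0 m released, 0.006 m fully down; it springs back; fully down takes about 5 N
- call_top (a point): centre of the top of the call button: a round grey push button 36 mm in diameter, standing in a round white housing (52 mm in diameter, 12 mm tall) fixed to the table, pressed straight down; at rest 22 mm above the table
- cassette_a: flat white test cassette 70 x 22 x 6 mm lying between robot and rack; origin at the centre of its underside. Leave it alone
- cassette_b: a second such cassette, to the robot's right. Leave it alone
- marker: black and grey marker pen 115 x 13 x 13 mm lying between robot and rack; origin at the centre of its underside. Leave it alone
- bottle: white squeeze bottle, 72 mm in diameter and 190 mm tall, standing far to the robot's right; origin at the centre of its underside. Leave it alone
Mind the look-alikes: they are no part of the job. What is shaped like the tube_2 but red or yellow is not meant. What is shaped like the tube_cap but turquoise or yellow is not meant.

How it is judged (in metres and radians):
On the way, in this order (a step that is already met when the one before it is completed fails the run):
1. the fingertips point at the open tube's mouth from just above and stay there (horizontal distance between the grasp point and open_mouth below 0.02 m and z of the grasp point in the frame of open_mouth between 0.02 and 0.075 m), for 1.5 s.
2. the fingertips point at the loose tube cap from just above and stay there (horizontal distance between the grasp point and tube_cap_top below 0.02 m and z of the grasp point in the frame of tube_cap_top between 0.02 and 0.075 m), for 1.5 s.
3. the call button is pressed right down (value of joint call above 0.0045 m and contact force between the fingers and anything else above 0.5 N), for 0.05 s.
At the end, for the whole second after the job is handed in: The call button is released (less than 1 mm down); the six tubes, the loose cap and the jar lid are within 5 mm of where they started, tubes upright; cassettes, marker and bottle within 10 mm; all at rest (value of joint call below 0.001 m and distance of each of tube_open, tube_1, tube_2, tube_3, tube_4, tube_5, tube_cap, jar_lid from where it was at the start of the episode below 0.005 m and angle between each of tube_open, tube_1, tube_2, tube_3, tube_4, tube_5's own z axis and vertical below 0.1 rad and distance of each of cassette_a, cassette_b, marker, bottle from where it was at the start of the episode below 0.01 m and linear speed of each of tube_open, tube_1, tube_2, tube_3, tube_4, tube_5, tube_cap, jar_lid, cassette_a, cassette_b, marker, bottle below 0.02 m/s); the robot touches nothing.
It fails at once if a tube, the rack, the loose cap or the jar lid is touched (contact force between any of the fingers, the arm and tube_open above 0.3 N or contact force between any of the fingers, the arm and tube_1 above 0.3 N or contact force between any of the fingers, the arm and tube_2 above 0.3 N or contact force between any of the fingers, the arm and tube_3 above 0.3 N or contact force between any of the fingers, the arm and tube_4 above 0.3 N or contact force between any of the fingers, the arm and tube_5 above 0.3 N or contact force between any of the fingers, the arm and tube_cap above 0.3 N or contact force between any of the fingers, the arm and jar_lid above 0.3 N or contact force between any of the fingers, the arm and rack above 0.3 N).
It fails at once if a tube, the loose cap or the jar lid is moved or lifted (over 6 mm) (distance of any of tube_open, tube_1, tube_2, tube_3, tube_4, tube_5, tube_cap, jar_lid from where it was at the start of the episode above 0.006 m).
It fails at once if the fingers come down over a capped tube or the jar lid (fingertips within about 40 mm above its middle) ((horizontal distance between the grasp point and tube_1 below 0.014 m and z of the grasp point in the frame of tube_1 below 0.179 m) or (horizontal distance between the grasp point and tube_2 below 0.014 m and z of the grasp point in the frame of tube_2 below 0.179 m) or (horizontal distance between the grasp point and tube_3 below 0.014 m and z of the grasp point in the frame of tube_3 below 0.179 m) or (horizontal distance between the grasp point and tube_4 below 0.014 m and z of the grasp point in the frame of tube_4 below 0.179 m) or (horizontal distance between the grasp point and tube_5 below 0.014 m and z of the grasp point in the frame of tube_5 below 0.179 m) or (horizontal distance between the grasp point and jar_lid below 0.025 m and z of the grasp point in the frame of jar_lid below 0.076 m)).
It fails at once if a cassette, the marker or the bottle is touched or displaced (contact force between any of the fingers, the arm and cassette_a above 0.3 N or contact force between any of the fingers, the arm and cassette_b above 0.3 N or contact force between any of the fingers, the arm and marker above 0.3 N or contact force between any of the fingers, the arm and bottle above 0.3 N or distance of any of cassette_a, cassette_b, marker, bottle from where it was at the start of the episode above 0.012 m).
It also fails if it takes over 62 s, if anything falls off the work surface, if the arm or the gripper's body presses on something with over 40 N, if the wrist force passes 120 N, or if a joint passes its speed limit or range.

## Working session

There is one attempt and no reset: what is moved stays moved. The work goes in short steps, Python scripts to look and compute and a tool call to move; the robot and the scene stay as the last step left them, time stands still between calls to the robot, and variables do not carry over. Pictures are saved under pics/ and viewed, and the job is handed in when it is done.

Besides the shell and the picture viewer there is one more tool, called as name(argument=value, ...) on one line, values as JSON. play_rows: Moves the arm, as the interface text tells. Its arguments: {"type":"object","properties":{"deltas":{"type":"array","items":{"type":"array"}},"newtons":{"type":"number"}},"required":["deltas"]}

```bash
mkdir -p pics; ls
cat > h.py <<'E'
import numpy as np, cv2, pickle
def save(n):
    from station import viewer
    d=viewer.read_camera(n); pickle.dump(d,open(f'{n}.pkl','wb')); return d
def load(n): return pickle.load(open(f'{n}.pkl','rb'))
def pt(d,u,v,z=None):
    K,R,t=map(np.array,(d['intrinsics'],d['R'],d['t']))
    ray=R.T@np.linalg.inv(K)@np.array([u,v,1.]); c=-R.T@t
    if z is None: s=d['range_z'][int(round(v)),int(round(u))]
    else: s=(z-c[2])/ray[2]
    return c+s*ray
E
python3 - <<'E'
from h import *
from station import sense
for n in ('scene','top'):
    d=save(n); cv2.imwrite(f'pics/{n}0.png',cv2.resize(d['frame'][:,:,::-1],(800,600),interpolation=cv2.INTER_CUBIC))
s=sense(); print(s['t'],s['ee_pos'],s['orientation'],s['width'],s['wrist_force'])
E
```

```text
pics
0.1 [ 210.11536423 -640.90555581  221.79404786] [ 0.41516755  0.5730912  -0.41455998  0.57213845] 1.0034956777655863 [-0.6734346   0.33286413 -1.2890627 ]
```

View pics/scene0.png

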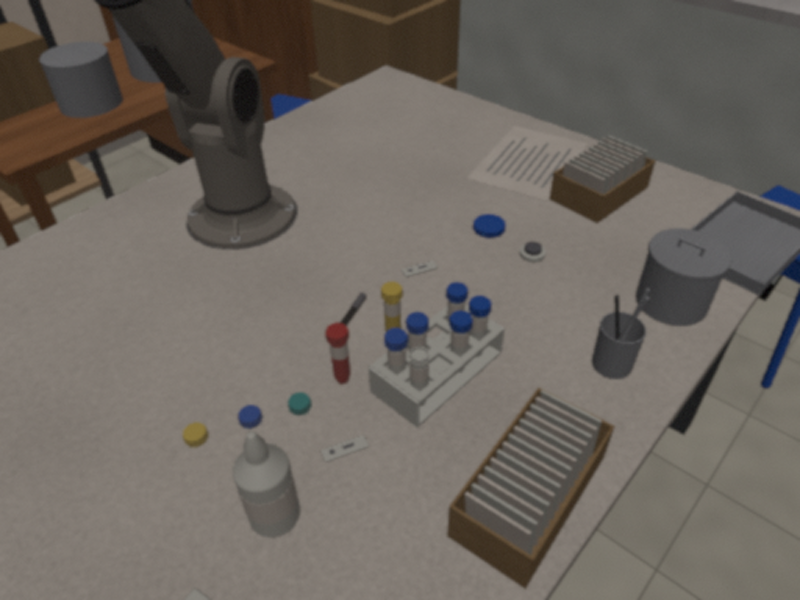

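View pics/top0.png

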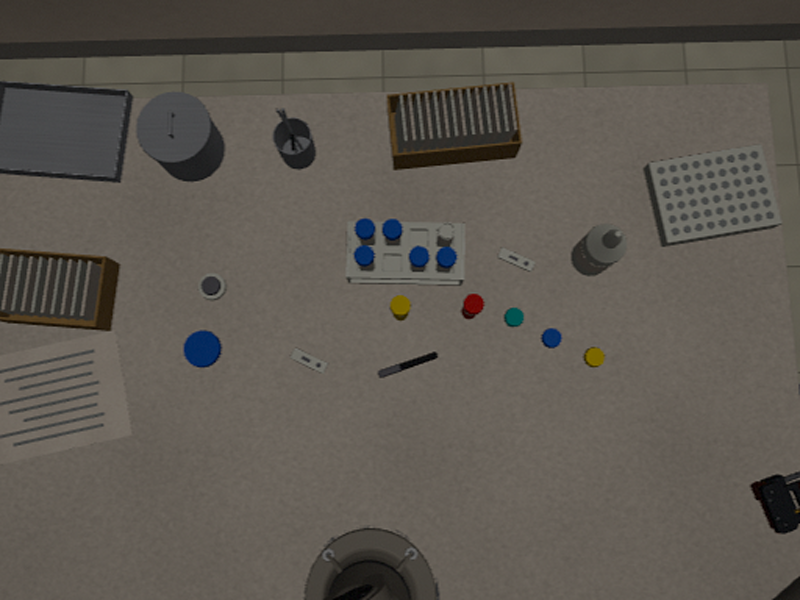

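In the top picture (800x600):
- **Open tube:** the white one at (446,232). The blue-capped tubes are at (365,229), (392,230), (364,256), (419,257) and (446,257). The yellow and red tubes are at (400,306) and (473,304).
- **Loose cap:** the small blue one at (551,338). Not meant are turquoise (514,317), yellow (595,357) and the jar lid (202,349).
- **Call button:** (211,286).

I'll check these choices in a close crop.

Run:
```python
from h import *
d=load('top'); f=d['frame'][:,:,::-1]
# full-res px = 0.64*view px
a=f[130:240,215:395]; cv2.imwrite('pics/crop1.png',cv2.resize(a,None,fx=4.4,fy=4.4,interpolation=cv2.INTER_CUBIC))
b=f[170:240,110:160]; cv2.imwrite('pics/crop2.png',cv2.resize(b,None,fx=8,fy=8,interpolation=cv2.INTER_CUBIC))
hsv=cv2.cvtColor(f,cv2.COLOR_BGR2HSV)
m=cv2.inRange(hsv,(108,150,60),(125,255,255))
n,l,st,c=cv2.connectedComponentsWithStats(m)
for i in range(1,n):
    if st[i,4]>30:
        u,v=c[i]; r=np.array(d['range_z'][l==i]); print(st[i],c[i].round(1),pt(d,u,v).round(1), (pt(d,u,v,127)).round(1),pt(d,u,v,18).round(1))
```

```text
[227 140  12  12  37] [231.8 143.9] [648.1  -0.8 126. ] [647.8  -0.9 127. ] [676.5   5.   18. ]
[227 157   9  12  39] [230.5 162.2] [597.6   3.5 124.3] [597.    3.4 127. ] [621.1   9.6  18. ]
[262 158  12  12  68] [267.8 163.5] [591.3 -97.8 126.2] [591.1 -97.8 127. ] [ 614.7 -100.6   18. ]
[280 158  12  13  51] [284.4 163.2] [ 591.  -143.   126.7] [ 591.  -142.9  127. ] [ 614.5 -149.7   18. ]
[347 210  12  12  58] [352.9 215.7] [ 455.  -342.8   18.1] [ 444.4 -320.3  127. ] [ 455.  -342.9   18. ]
[118 212  23  23 200] [129.3 222.7] [447.9 306.2  17. ] [437.8 275.5 127. ] [447.8 305.9  18. ]
```

```bash
sleep 1; ls pics
```

```text
crop1.png
crop2.png
scene0.png
top0.png
```

View pics/crop1.png

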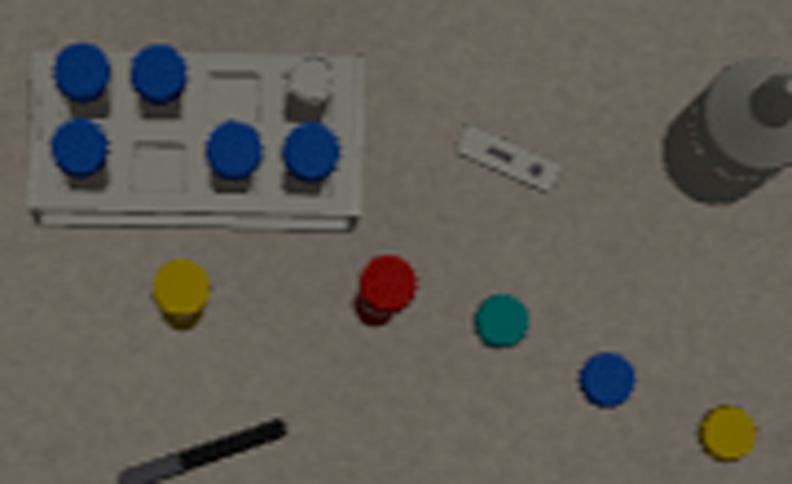

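View pics/crop2.png

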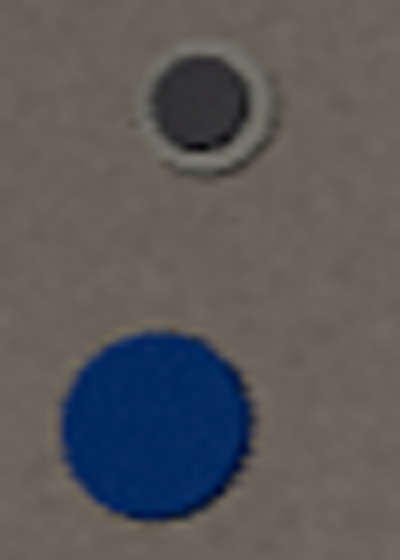

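The crop settles it. The only uncapped tube is the white one at crop1 (311,77), next to an empty hole. The small blue cap is at crop1 (607,380), and the button centre is at crop2 (200,103). The wide blue disc in crop2 is the jar lid. Next I'll measure positions.

Run:
```python
from h import *
from scipy.spatial.transform import Rotation as Ro
from station import sense
d=load('top')
def c1(x,y,z): return pt(d,(x+.5)/4.4-.5+215,(y+.5)/4.4-.5+130,z)
def c2(x,y,z): return pt(d,(x+.5)/8-.5+110,(y+.5)/8-.5+170,z)
caps={k:c1(*p,127) for k,p in dict(t1=(82,72),t2=(158,73),t3=(80,147),t4=(234,150),t5=(311,152)).items()}
for k,v in caps.items(): print(k,v.round(1))
# grid fit
g={'t1':(1,1.5),'t2':(1,.5),'t3':(0,1.5),'t4':(0,-.5),'t5':(0,-1.5)}
A=[];b=[]
for k,(r,c) in g.items():
    r=(r-.5)*48;c=c*48
    A+= [[1,0,r,-c],[0,1,c,r]]; b+=list(caps[k][:2])
s,res,_,_=np.linalg.lstsq(np.array(A),np.array(b),rcond=None); print('fit',s.round(3),res)
r,c=24,-72
print('mouth by grid',s[0]+r*s[2]-c*s[3], s[1]+c*s[2]+r*s[3],'seen',c1(311,77,123))
print('cap',c1(607,378,18),'button',c2(200,103,22),'lid',c2(157,425,16))
print('red',c1(388,283,127),'bottle neck',c1(782,95,190),'yellow',c1(181,286,127))
st=sense();R=Ro.from_quat(st['orientation']);print(R.as_matrix().round(4)); print(st['ee_pos'])
```

```text
t1 [642.1  -4.8 127. ]
t2 [640.4 -51.9 127. ]
t3 [594.5  -2.9 127. ]
t4 [590.5 -97.8 127. ]
t5 [ 588.3 -145.2  127. ]
fit [ 6.15287e+02 -7.49860e+01  9.90000e-01 -4.20000e-02] [0.32077884]
mouth by grid 635.9928532340404 -147.28254295165772 seen [ 636.68742462 -146.88719773  123.        ]
cap [ 455.58997692 -342.03589138   18.        ] button [565.62317073 291.90892815  22.        ] lid [448.0575569  306.79124427  16.        ]
red [ 505.74085539 -189.61167081  127.        ] bottle neck [ 602.76430795 -417.35188709  190.        ] yellow [506.53938629 -63.47757821 127.        ]
[[-6.000e-04  9.502e-01  3.116e-01]
 [ 1.500e-03  3.116e-01 -9.502e-01]
 [-1.000e+00 -1.000e-04 -1.600e-03]]
[ 210.11536423 -640.90555581  221.79404786]
```

play_rows(deltas=[[[-0.03, 0, 0], 0, -1], [[-0.06, 0, 0], 0, -1], [[-0.06, 0.025, -0.015], 0, -1], [[-0.06, 0.05, -0.03], 0, -1], [[-0.06, 0.075, -0.045], 0, -1], [[-0.06, 0.1, -0.06], 0, -1], [[-0.06, 0.125, -0.075], 0, -1], [[-0.06, 0.15, -0.09], 0, -1], [[-0.06, 0.175, -0.105], 0, -1], [[-0.06, 0.2, -0.12], 0, -1]], newtons=10)

```text
t: 0.93
ee_pos: [363.5, -463.7, 282.3]
orientation: [0.415, 0.573, -0.415, 0.572]
wrist_force: [0.5, -0.3, -0.0]
width: 0.281
```

play_rows(deltas=[[[0, 0.025, -0.015], 0, -1], [[0, 0.05, -0.03], 0, -1], [[0, 0.075, -0.045], 0, -1], [[0, 0.1, -0.06], 0, -1], [[0, 0.125, -0.075], 0, -1], [[0, 0.15, -0.09], 0, -1], [[0, 0.175, -0.105], 0, -1], [[0, 0.2, -0.12], 0, -1], [[0, 0.225, -0.135], 0, -1], [[0, 0.25, -0.15], 0, -1]])

```text
t: 1.77
ee_pos: [554.2, -243.4, 282.2]
orientation: [0.415, 0.573, -0.415, 0.572]
wrist_force: [1.1, -1.4, -0.1]
width: 0.004
```

play_rows(deltas=[[[0, 0.025, -0.015], 0, -1], [[0, 0.05, -0.03], 0, -1], [[0, 0.075, -0.045], 0, -1], [[0, 0.1, -0.06], 0, -1], [[0, 0.109, -0.067], 0, -1], [[0, 0.109, -0.067], 0, -1], [[0, 0.109, -0.067], 0, -1], [[0, 0.109, -0.067], 0, -1]])

```text
t: 2.43
ee_pos: [635.3, -149.5, 282.5]
orientation: [0.415, 0.572, -0.416, 0.572]
wrist_force: [-0.4, -0.3, -0.8]
width: 0.007
```

Run:
```python
from h import *
from station import sense
d=save('wrist'); cv2.imwrite('pics/w1.png',cv2.resize(d['frame'][:,:,::-1],(800,600),interpolation=cv2.INTER_CUBIC))
s=sense();print(s['t'],s['ee_pos'],s['width'],s['joint_pos'])
```

```text
2.4833 [ 635.31807446 -149.67913978  282.64382701] 0.0067141560659020995 [ 0.30663981  0.40761426 -0.23721197  1.52780708  0.10090414  1.21866225
 -1.20391182]
```

View pics/w1.png

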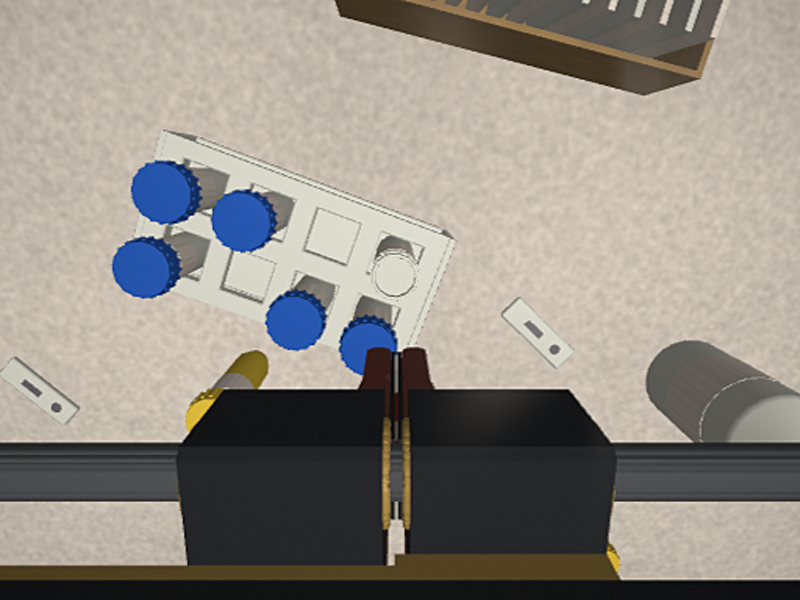

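The wrist picture shows the open mouth at about (395,273) and the nearest blue cap at (368,344). I'll cross-check the mouth position from this view.

Run:
```python
from h import *
d=load('wrist')
for x,y,z in ((395,273,123),(368,345,127),(244,221,127),(166,192,127)): print(pt(d,(x+.5)*.64-.5,(y+.5)*.64-.5,z).round(1))
```

```text
[ 639.5 -148.1  123. ]
[ 592.  -145.9  127. ]
[642.4 -54.5 127. ]
[644.7  -7.8 127. ]
```

play_rows(deltas=[[[0.01, 0.003, -0.001], 0, -1], [[0.03, 0.003, -0.001], 0, -1], [[0.05, 0.003, -0.001], 0, -1], [[0.07, 0.003, -0.001], 0, -1], [[0.085, 0.003, -0.001], 0, -1], [[0.1, 0.003, -0.001], 0, -1], [[0.11, 0.003, -0.001], 0, -1], [[0.12, 0.003, -0.001], 0, -1], [[0.127, 0.003, -0.001], 0, -1], [[0.127, 0.003, -0.001], 0, -1]])

```text
t: 3.32
ee_pos: [638.1, -145.4, 154.1]
orientation: [0.415, 0.573, -0.415, 0.572]
wrist_force: [-0.5, 0.2, 0.5]
width: 0.005
```

play_rows(deltas=[[[0, 0, 0], 0, -1], [[0, 0, 0], 0, -1], [[0, 0, 0], 0, -1], [[0, 0, 0], 0, -1], [[0, 0, 0], 0, -1], [[0, 0, 0], 0, -1], [[0, 0, 0], 0, -1], [[0, 0, 0], 0, -1], [[0, 0, 0], 0, -1], [[0, 0, 0], 0, -1]])

```text
t: 4.15
ee_pos: [639.0, -145.2, 155.6]
orientation: [0.415, 0.573, -0.415, 0.573]
wrist_force: [-0.7, -0.5, -1.0]
width: 0.006
```

Run:
```python
from h import *
from station import sense
for n in('wrist','scene'):
  d=save(n); f=d['frame'][:,:,::-1]
  if n=='scene': f=f[160:280,200:360]
  cv2.imwrite(f'pics/{n}2.png',cv2.resize(f,(800,600),interpolation=cv2.INTER_CUBIC))
s=sense();print(s['t'],s['ee_pos'])
```

```text
4.25 [ 639.04328481 -145.17679115  155.64875993]
```

View pics/scene2.png

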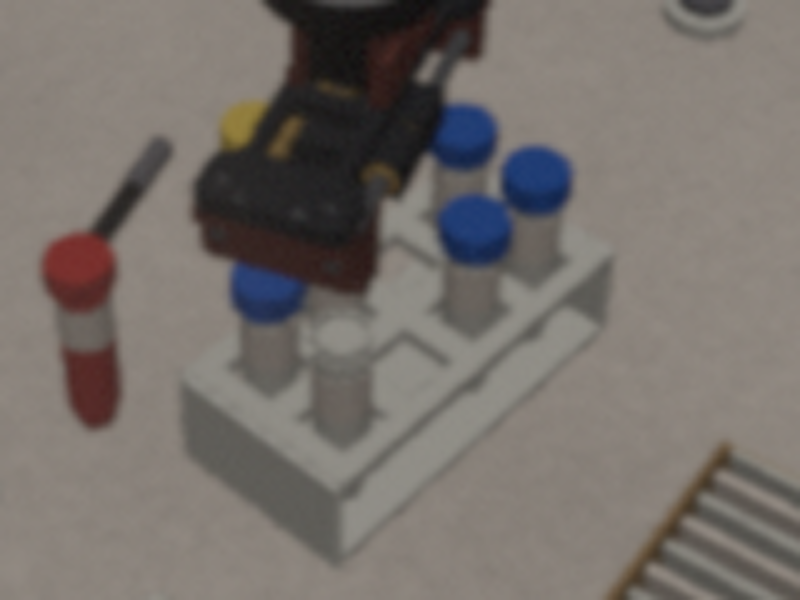

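View pics/wrist2.png

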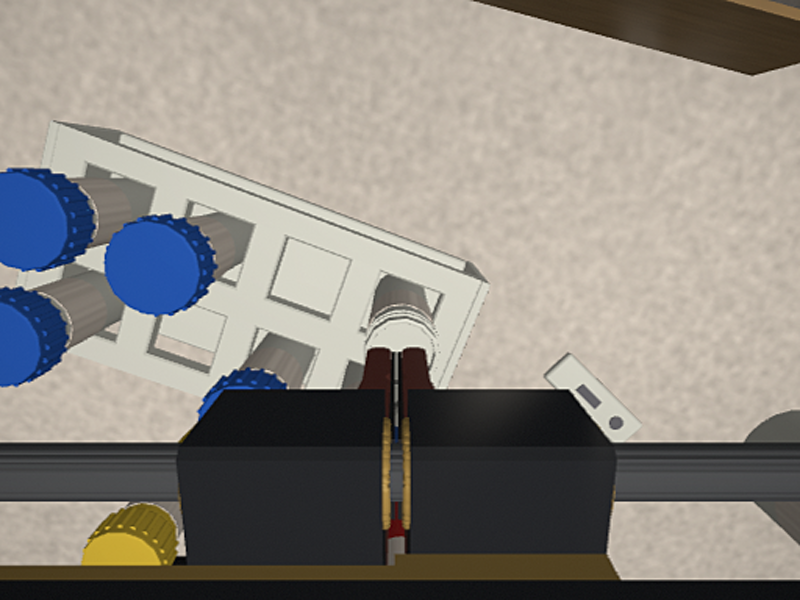

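Run:
```python
from h import *
d=load('scene')
for p in ((639,-145,156),(639,-145,123),(637.5,-147.5,123),(590,-145.5,127)):
    q=np.array(d['intrinsics'])@(np.array(d['R'])@np.array(p)+np.array(d['t'])); q=q[:2]/q[2]; print(p,((q-[200,160])*5).round(0))
```

```text
(639, -145, 156) [348. 275.]
(639, -145, 123) [347. 324.]
(637.5, -147.5, 123) [341. 325.]
(590, -145.5, 127) [267. 269.]
```

The visible block is the gripper body's near end, and the projected TCP falls where I expect it, about 3 mm from the mouth horizontally. I'll hold here for longer.

play_rows(deltas=[[[0, -0.001, 0.002], 0, -1], [[0, -0.001, 0.002], 0, -1], [[0, -0.001, 0.002], 0, -1], [[0, -0.001, 0.002], 0, -1], [[0, -0.001, 0.002], 0, -1], [[0, -0.001, 0.002], 0, -1], [[0, -0.001, 0.002], 0, -1], [[0, -0.001, 0.002], 0, -1], [[0, -0.001, 0.002], 0, -1], [[0, -0.001, 0.002], 0, -1]])

```text
t: 5.08
ee_pos: [638.7, -147.4, 155.7]
orientation: [0.415, 0.573, -0.415, 0.573]
wrist_force: [-0.1, 0.6, -0.5]
width: 0.009
```

play_rows(deltas=[[[0, 0, 0], 0, -1], [[0, 0, 0], 0, -1], [[0, 0, 0], 0, -1], [[0, 0, 0], 0, -1], [[0, 0, 0], 0, -1], [[0, 0, 0], 0, -1], [[0, 0, 0], 0, -1], [[0, 0, 0], 0, -1], [[0, 0, 0], 0, -1], [[0, 0, 0], 0, -1]])

```text
t: 5.92
ee_pos: [638.7, -147.4, 155.7]
orientation: [0.415, 0.573, -0.415, 0.573]
wrist_force: [-0.6, -0.1, 0.1]
width: 0.008
```

play_rows(deltas=[[[-0.02, 0, 0], 0, -1], [[-0.04, 0, 0], 0, -1], [[-0.06, 0, 0], 0, -1], [[-0.08, 0, 0], 0, -1], [[-0.1, 0, 0], 0, -1], [[-0.12, 0, 0], 0, -1], [[-0.12, 0, 0], 0, -1]])

```text
t: 6.5
ee_pos: [640.9, -147.6, 280.4]
orientation: [0.416, 0.57, -0.414, 0.575]
wrist_force: [0.5, 0.1, 0.5]
width: 0.006
```

play_rows(deltas=[[[0, -0.02, 0.011], 0, -1], [[0, -0.045, 0.025], 0, -1], [[0, -0.07, 0.038], 0, -1], [[0, -0.1, 0.054], 0, -1], [[0, -0.13, 0.071], 0, -1], [[0, -0.16, 0.087], 0, -1], [[0, -0.19, 0.103], 0, -1], [[0, -0.215, 0.117], 0, -1], [[0, -0.235, 0.128], 0, -1], [[0, -0.235, 0.128], 0, -1]])

```text
t: 7.33
ee_pos: [450.6, -347.1, 274.9]
orientation: [0.416, 0.571, -0.418, 0.571]
wrist_force: [-0.1, -0.3, -0.1]
width: 0.004
```

play_rows(deltas=[[[0, 0, 0], 0, -1], [[0, 0, 0], 0, -1], [[0, 0, 0], 0, -1], [[0, 0, 0], 0, -1]])

```text
t: 7.67
ee_pos: [456.3, -340.9, 275.4]
orientation: [0.414, 0.573, -0.414, 0.573]
wrist_force: [0.6, -0.3, -0.4]
width: 0.007
```

Run:
```python
from h import *
from station import sense
d=save('wrist'); cv2.imwrite('pics/w3.png',cv2.resize(d['frame'][:,:,::-1],(800,600),interpolation=cv2.INTER_CUBIC))
s=sense();print(s['t'],s['ee_pos'],s['orientation'],s['joint_pos'])
```

```text
7.7167 [ 456.15553329 -341.13029441  275.49402467] [ 0.41436929  0.57310879 -0.41412458  0.57301417] [ 0.65896903  0.26447911 -0.15383721  1.74116834  0.04371468  1.13938364
 -0.75970827]
```

View pics/w3.png

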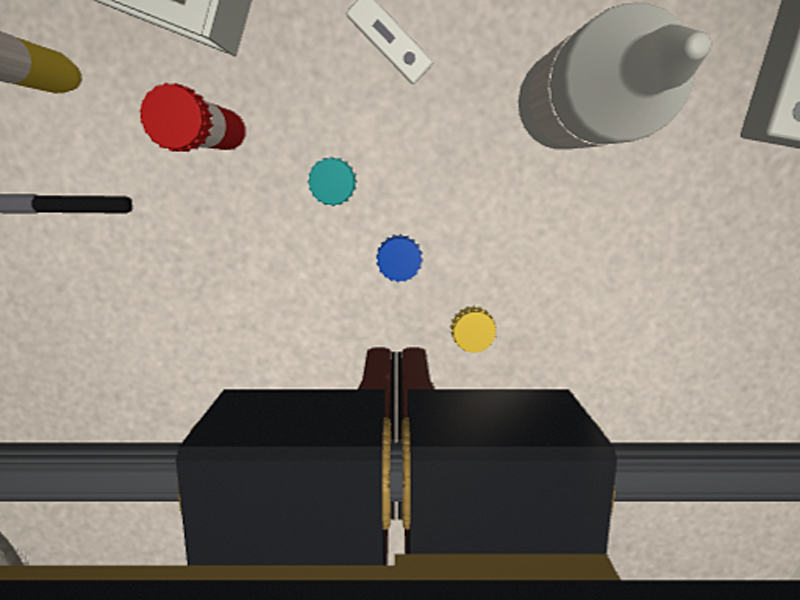

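The blue cap is at (400,259), in line with the fingers. The turquoise cap is at (332,181) and the yellow one at (473,330). I'll check its position before going down.

Run:
```python
from h import *
d=load('wrist')
print(pt(d,400.5*.64-.5,258.5*.64-.5,18).round(1))
```

```text
[ 455.6 -345.    18. ]
```

play_rows(deltas=[[[0.02, -0.001, 0.002], 0, -1], [[0.045, -0.001, 0.002], 0, -1], [[0.07, -0.001, 0.002], 0, -1], [[0.1, -0.001, 0.002], 0, -1], [[0.13, -0.001, 0.002], 0, -1], [[0.16, -0.001, 0.002], 0, -1], [[0.18, -0.001, 0.002], 0, -1], [[0.2, -0.001, 0.002], 0, -1], [[0.21, -0.001, 0.002], 0, -1], [[0.217, -0.001, 0.002], 0, -1]])

```text
t: 8.55
ee_pos: [454.9, -343.6, 57.4]
orientation: [0.415, 0.573, -0.415, 0.572]
wrist_force: [-0.1, -0.2, -0.4]
width: 0.006
```

play_rows(deltas=[[[0, 0, 0], 0, -1], [[0, 0, 0], 0, -1], [[0, 0, 0], 0, -1], [[0, 0, 0], 0, -1], [[0, 0, 0], 0, -1], [[0, 0, 0], 0, -1], [[0, 0, 0], 0, -1], [[0, 0, 0], 0, -1], [[0, 0, 0], 0, -1], [[0, 0, 0], 0, -1]])

```text
t: 9.38
ee_pos: [455.0, -344.5, 58.7]
orientation: [0.415, 0.573, -0.415, 0.573]
wrist_force: [-1.0, 0.1, 0.5]
width: 0.003
```

Run:
```python
from h import *
from station import sense
d=save('wrist'); cv2.imwrite('pics/w4.png',cv2.resize(d['frame'][:,:,::-1],(800,600),interpolation=cv2.INTER_CUBIC))
s=sense();print(s['t'],s['ee_pos'])
```

```text
9.4333 [ 454.92980495 -344.43386548   58.64502617]
```

View pics/w4.png

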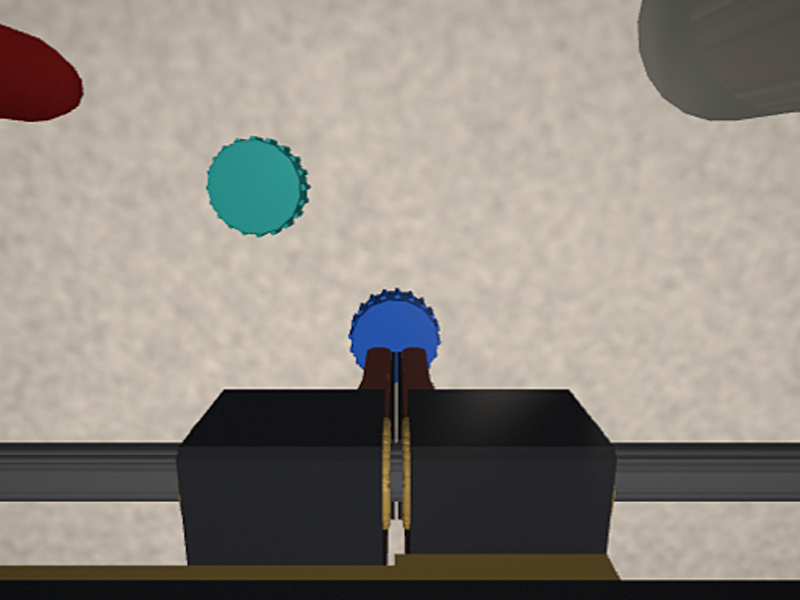

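play_rows(deltas=[[[0, 0, 0], 0, -1], [[0, 0, 0], 0, -1], [[0, 0, 0], 0, -1], [[0, 0, 0], 0, -1], [[0, 0, 0], 0, -1], [[0, 0, 0], 0, -1], [[0, 0, 0], 0, -1], [[0, 0, 0], 0, -1], [[0, 0, 0], 0, -1], [[0, 0, 0], 0, -1]])

```text
t: 10.27
ee_pos: [454.9, -344.4, 58.7]
orientation: [0.415, 0.573, -0.415, 0.573]
wrist_force: [0.2, 0.4, 0.1]
width: 0.008
```

play_rows(deltas=[[[0, 0, 0], 0, -1], [[0, 0, 0], 0, -1], [[0, 0, 0], 0, -1], [[0, 0, 0], 0, -1], [[0, 0, 0], 0, -1], [[0, 0, 0], 0, -1], [[0, 0, 0], 0, -1], [[0, 0, 0], 0, -1]])

```text
t: 10.93
ee_pos: [454.9, -344.5, 58.7]
orientation: [0.415, 0.573, -0.415, 0.573]
wrist_force: [0.1, -0.8, -0.2]
width: 0.004
```

The fingertips held over the blue cap (395,335) for about 2.4 s. Next I'll rise and cross to the button.

play_rows(deltas=[[[-0.02, 0, 0], 0, -1], [[-0.045, 0, 0], 0, -1], [[-0.07, 0, 0], 0, -1], [[-0.1, 0, 0], 0, -1], [[-0.13, 0, 0], 0, -1], [[-0.16, 0, 0], 0, -1], [[-0.19, 0, 0], 0, -1], [[-0.21, 0, 0], 0, -1], [[-0.22, 0, 0], 0, -1], [[-0.22, 0, 0], 0, -1]])

```text
t: 11.77
ee_pos: [455.9, -345.1, 280.9]
orientation: [0.415, 0.571, -0.415, 0.574]
wrist_force: [-0.2, 0.3, -0.4]
width: 0.001
```

play_rows(deltas=[[[0, 0.01, -0.019], 0, -1], [[0, 0.02, -0.038], 0, -1], [[0, 0.032, -0.06], 0, -1], [[0, 0.045, -0.085], 0, -1], [[0, 0.059, -0.11], 0, -1], [[0, 0.072, -0.135], 0, -1], [[0, 0.085, -0.16], 0, -1], [[0, 0.098, -0.185], 0, -1], [[0, 0.112, -0.21], 0, -1], [[0, 0.122, -0.23], 0, -1]])

```text
t: 12.6
ee_pos: [498.5, -85.3, 276.7]
orientation: [0.414, 0.574, -0.415, 0.572]
wrist_force: [0.5, 0.8, -0.7]
width: 0.006
```

play_rows(deltas=[[[0, 0.01, -0.019], 0, -1], [[0, 0.02, -0.038], 0, -1], [[0, 0.032, -0.06], 0, -1], [[0, 0.045, -0.085], 0, -1], [[0, 0.059, -0.11], 0, -1], [[0, 0.072, -0.135], 0, -1], [[0, 0.085, -0.16], 0, -1], [[0, 0.098, -0.185], 0, -1], [[0, 0.112, -0.21], 0, -1], [[0, 0.122, -0.23], 0, -1]])

```text
t: 13.43
ee_pos: [542.6, 170.8, 276.4]
orientation: [0.414, 0.574, -0.415, 0.572]
wrist_force: [0.4, -0.4, 0.3]
width: 0.004
```

play_rows(deltas=[[[0, 0.01, -0.019], 0, -1], [[0, 0.02, -0.038], 0, -1], [[0, 0.032, -0.06], 0, -1], [[0, 0.045, -0.085], 0, -1], [[0, 0.059, -0.11], 0, -1], [[0, 0.059, -0.11], 0, -1], [[0, 0.059, -0.11], 0, -1], [[0, 0.059, -0.11], 0, -1]])

```text
t: 14.1
ee_pos: [564.9, 290.5, 276.8]
orientation: [0.414, 0.573, -0.416, 0.572]
wrist_force: [0.1, -0.3, -0.0]
width: 0.007
```

Run:
```python
from h import *
from station import sense
d=save('wrist'); cv2.imwrite('pics/w5.png',cv2.resize(d['frame'][:,:,::-1],(800,600),interpolation=cv2.INTER_CUBIC))
s=sense();print(s['t'],s['ee_pos'],s['orientation'],s['joint_pos'])
```

```text
14.15 [565.19937892 289.8530423  277.29628178] [ 0.4143861   0.57240409 -0.41611773  0.57226196] [-0.21018751  0.41414785 -0.49504111  1.56340084  0.20561535  1.21852373
 -1.99685057]
```

View pics/w5.png

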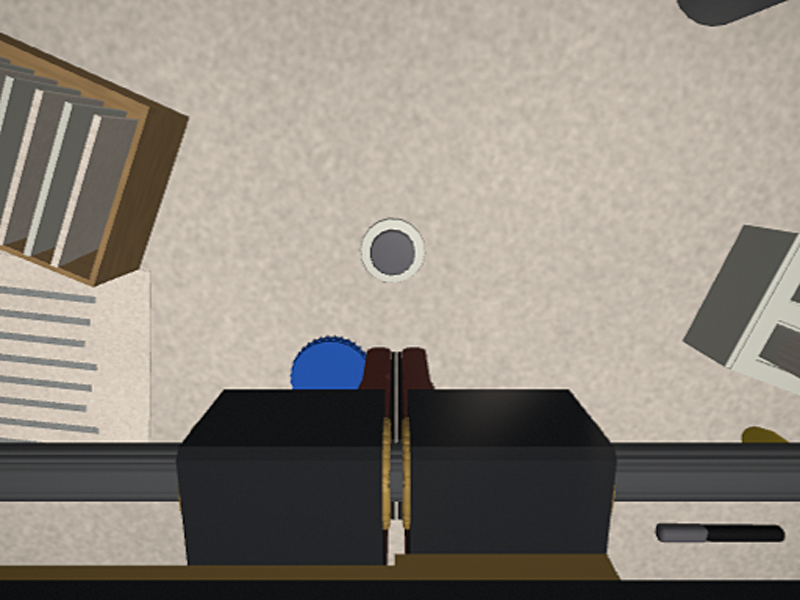

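The button is at (392,252) and the jar lid at (330,370), so they are clearly apart.

Run:
```python
from h import *
d=load('wrist')
print(pt(d,392.5*.64-.5,252.5*.64-.5,22).round(1), d['range_z'][int(252*.64),int(392*.64)])
```

```text
[566.5 293.4  22. ] 419.14087
```

play_rows(deltas=[[[0.02, 0.002, -0.002], 0, -1], [[0.045, 0.002, -0.002], 0, -1], [[0.075, 0.002, -0.002], 0, -1], [[0.105, 0.002, -0.002], 0, -1], [[0.135, 0.002, -0.002], 0, -1], [[0.165, 0.002, -0.002], 0, -1], [[0.195, 0.002, -0.002], 0, -1], [[0.215, 0.002, -0.002], 0, -1], [[0.23, 0.002, -0.002], 0, -1], [[0.24, 0.002, -0.002], 0, -1]])

```text
t: 14.98
ee_pos: [566.2, 292.1, 36.9]
orientation: [0.415, 0.572, -0.416, 0.572]
wrist_force: [0.5, 0.5, -0.3]
width: 0.009
```

play_rows(deltas=[[[0, 0, 0], 0, -1], [[0, 0, 0], 0, -1], [[0, 0, 0], 0, -1]])

```text
t: 15.23
ee_pos: [567.6, 294.5, 40.1]
orientation: [0.416, 0.572, -0.414, 0.573]
wrist_force: [0.4, -0.6, 0.1]
width: 0.004
```

play_rows(deltas=[[[0.006, -0.001, 0.001], 0, -1], [[0.012, -0.001, 0.001], 0, -1], [[0.016, -0.001, 0.001], 0, -1], [[0.018, -0.001, 0.001], 0, -1], [[0.02, -0.001, 0.001], 0, -1], [[0.021, -0.001, 0.001], 0, -1], [[0.021, -0.001, 0.001], 0, -1], [[0.021, -0.001, 0.001], 0, -1]])

```text
t: 15.9
ee_pos: [566.0, 292.7, 17.9]
orientation: [0.415, 0.572, -0.415, 0.573]
wrist_force: [-0.9, -2.2, 4.2]
width: 0.005
```

play_rows(deltas=[[[0.001, 0, 0], 0, -1], [[0.002, 0, 0], 0, -1], [[0.003, 0, 0], 0, -1], [[0.003, 0, 0], 0, -1], [[0.003, 0, 0], 0, -1], [[0.003, 0, 0], 0, -1]])

```text
t: 16.4
ee_pos: [566.1, 292.8, 16.2]
orientation: [0.415, 0.572, -0.415, 0.573]
wrist_force: [-4.9, -5.0, 15.5]
width: 0.008
```

The force has jumped to 15.5 N at z = 16.2, so the button is at its stop. I'll release it and back away.

play_rows(deltas=[[[0, 0, 0], 0, -1], [[-0.005, 0, 0], 0, -1], [[-0.015, 0, 0], 0, -1], [[-0.035, 0, 0], 0, -1], [[-0.065, 0, 0], 0, -1], [[-0.095, 0, 0], 0, -1], [[-0.125, 0, 0], 0, -1], [[-0.15, 0, 0], 0, -1], [[-0.17, 0, 0], 0, -1], [[-0.18, 0, 0], 0, -1]])

```text
t: 17.23
ee_pos: [566.9, 294.0, 198.0]
orientation: [0.416, 0.572, -0.413, 0.573]
wrist_force: [0.5, 0.1, 0.6]
width: 0.003
```

play_rows(deltas=[[[0, 0, 0], 0, -1], [[0, 0, 0], 0, -1], [[0, 0, 0], 0, -1], [[0, 0, 0], 0, -1], [[0, 0, 0], 0, -1], [[0, 0, 0], 0, -1]])

```text
t: 17.73
ee_pos: [565.5, 292.7, 193.5]
orientation: [0.414, 0.573, -0.415, 0.572]
wrist_force: [0.0, -0.3, 0.4]
width: 0.006
```

Run:
```python
from h import *
from station import sense
old=load('top'); d=save('top'); w=save('wrist')
cv2.imwrite('pics/top9.png',cv2.resize(d['frame'][:,:,::-1],(800,600),interpolation=cv2.INTER_CUBIC))
cv2.imwrite('pics/w9.png',cv2.resize(w['frame'][:,:,::-1],(800,600),interpolation=cv2.INTER_CUBIC))
a=np.abs(d['frame'].astype(int)-old['frame']).max(2)[125:250,180:400]
print('diff px >40 in rack/cap area',(a>40).sum())
s=sense();print(s['t'],s['ee_pos'],s['wrist_force'])
```

```text
diff px >40 in rack/cap area 60
17.8333 [565.78054189 292.76441813 194.08108195] [ 0.39775804 -0.40495471  0.30119662]
```

View pics/top9.png

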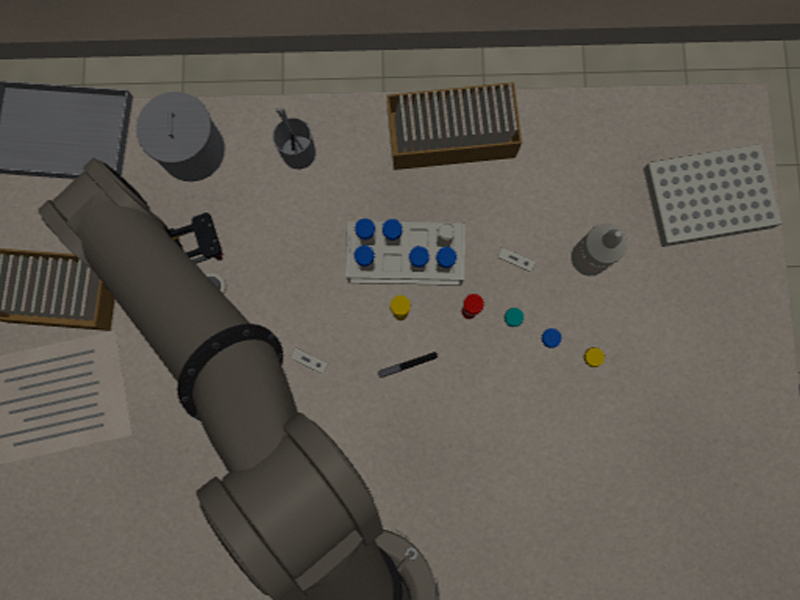

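View pics/w9.png

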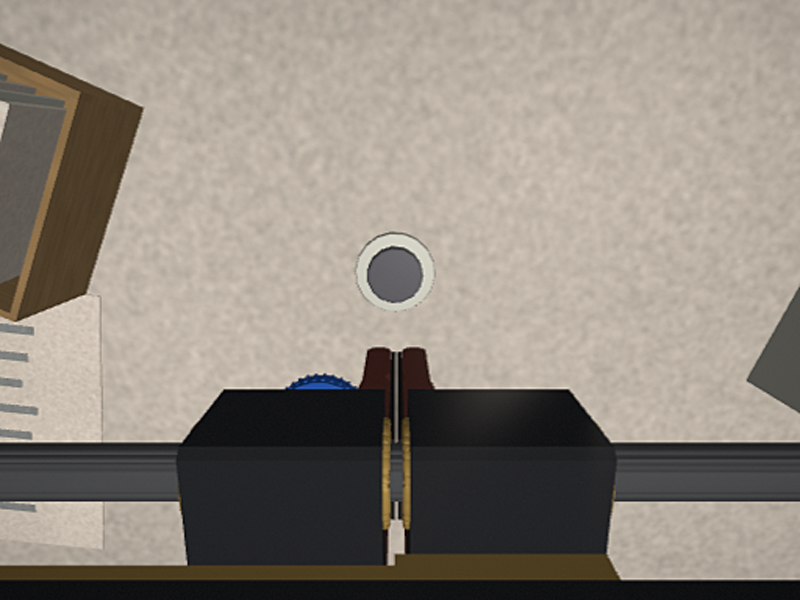

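The top picture shows the tubes, caps, cassettes, marker and bottle where they started: mouth (446,232), loose cap (551,338). The wrist picture shows the button at (395,273), clear of the fingers.

Run:
```python
from station import arm
print(arm.job_done())
```

```text
the job is handed in; nothing more can be done
None
```

I pointed at the open tube, then at its loose blue cap, then pressed and released the call button, and handed the job in at about 18 s. No verdict is reported.

- **Open mouth:** with the fingers shut, I held the grasp point about 52 mm above the mouth and within about 4 mm of its centre, for about 2.6 s.
- **Loose cap:** I held about 60 mm above the small blue cap, within about 3 mm of its centre, for about 2.4 s.
- **Button:** the force rose from 4 N to 15.5 N at z = 16.2 mm, which is the bottom stop. I then let go and retreated to z = 194 mm, where the wrist force was about 0.

**Last checks:** the top picture shows the tubes, cap, cassettes, marker and bottle in their starting places. A pixel comparison over the rack and cap area found 60 changed pixels. I put these down to the arm at the left edge but did not check further.

The jar lid was hidden in the top view by the arm. The wrist view shows only its edge, so I did not measure its final position, but nothing came near it. I judged the button's release from the retreat and the wrist picture, not from a reading of its travel. The top and wrist cameras disagreed by 1–3 mm on positions, so I aimed between them.

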